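# Hold a turning bolt head behind its bracket in an instrument tray

## Robot

A 6-joint arm with a two-finger parallel gripper is mounted at the origin on the work surface. World frame = base frame: x ahead of the robot, y to its left, z up, the work surface at z = 0. Lengths are in mm, angles in degrees, forces in N, time in s.
With the tool pointing down it reaches from about 325 to 875 mm from the base axis. Payload 4.4 kg.
Tool frame: the origin (TCP) lies between the finger pads, 19 mm behind the fingertips; this is the grasp point; z points along the fingers, y is the line along which they close (so a half turn about z gives the same grasp; the last joint's range is limited). The gripper opens to 85 mm and grips with 20 to 120 N. Pads are 22 mm wide; open, the fingers measure 114 mm over their backs; the gripper's body (76 mm by 85 mm) begins 54 mm behind the grasp point. The pads swing forward as they close: fully open they stand 13 mm farther back than shut.
Start: joints at [65.289, 11.837, 88.321, -0, 79.842, -8.623], TCP at [159.356, 552.479, 249.982] pointing down, gripper open.
Joint ranges: [-156.59, 156.59], [-49.26, 127.26], [12.9, 141.05], [-63.56, 243.56], [4.71, 150.69], [-161.64, 161.64]. Speed limits (degrees/s): [159.86, 159.86, 180, 180, 180, 180].

## Interface

Orientations are given as a 3x3 rotation matrix whose columns are the frame's x, y, z axes.
In Python, from bench import env, read_camera, finder gives the robot as it stands.
- The arm moves only by the tool servo_tool, never from a script. Its argument "commands" is one flat list of numbers, 7 for each row, row after row: the shift along the world's x, y, z in mm, then the turn, a rotation vector about the world's x, y, z in degrees, then the closure, from -1 (fully open) to 1 (shut). A call has 1 to 5 rows; each row is the pose to reach, as a shift and turn from the pose commanded when the call began; what a row does not reach only later rows make up. A row lasts 1/12 s, in which the tool goes at most 41.7 mm and 7.16 degrees, less where a joint would pass 70% of its speed; a pose out of reach is approached as far as the arm can. A call with a gripper value outside its range is refused whole. The fingers move at their own pace and stop on an object; "force" is the grip in N (left out, the last holds). Time passes only in rows, so rows that repeat a pose let the fingers close. It gives the time, the measured TCP pose, the force, the opening and the grip force at its end, in the units of the state.
- env.get_state(): the state, without advancing time (a new reading comes with each control period).
- read_camera(name): name is "scene" or "top"; returns a dict with "frame" (480x640x3 uint8, red, green, blue), "z_map" (480x640 float32, mm along the optical axis (not along the pixel's ray), 0 where there is no reading), "fx", "fy", "cx", "cy" (pixels), "cam_to_world" (4x4, takes a point from camera to world coordinates). Camera axes: x right, y up, looking along -z (the intrinsics and any distortion apply to the point x, -y, -z); pixel columns grow to the right and rows downward; lengths in mm; the calibration is good to about 2 mm. A picture is of the moment at which its call begins.
- env.close_job(): hands the job in; it is judged then, once.
Trained networks look in a picture, given as the dict that the camera call returned (one of the last four; its "shot" number tells which), for a name from the list of things; names that differ only in an ending like _2 or _b are one class to them, and where a whole thing is asked for, a point or a joint stands for the part that bears it (a point fixed in the world has none). Each returns a list of dicts, best first, with "conf" (0 to 1); they miss things now and then, are a little off and sometimes report something else, mostly with a low value. They report only what shows in the picture. A call takes as long as a camera call.
- finder.spot_in(picture, target): "xy" ([column, row] in pixels, amid what is visible of it).
- finder.masks_of(picture, target): "pixels" (480x640 bool, what is visible of it) and "xy" ([column, row] in pixels, amid what is visible of it).
The state is a dict: "clock": time; "joints": joint angles; "qd": joint speeds; "tau": joint torques, N m; "position": TCP position; "tool_rot": TCP orientation; "contact_force": force on the tool from outside, world axes, zero at the start; "wrist_torque": the same for the moment, N m; "gripper_width": opening from 0.0 (shut) to 1.0 (fully open); "grasp_force": force on a finger pad.
Only numpy, scipy, OpenCV 4.12 (cv2) and the standard library are available. Lean on these libraries where they do the work, as an engineer would, in place of code of your own. Each camera call takes 0.05 s, during which the arm holds its last target. There are 200 camera calls.

## Task

Pull the case's tray out by its handle until it is fully open. The nut runner inside it is making the whole bolt spin, so reach down into the narrow gap behind the bracket, grasp the hex bolt head between the fingers and hold it from turning. Finish while still gripping the head, with it standing still and the tray still open, and leave the other things on the bench where they are.

Things in the scene. Friction and masses are not known exactly. Their poses are not given: they have to be found in the camera images.
- cabinet: Low grey instrument case fixed to the bench, 340 mm wide (its y), 270 mm deep, 115 mm tall; its cream tray front faces the robot. Origin: on the bench under the middle of its front opening. Its x axis points into the case (away from the robot), z up; the tray slides out along -x. Place and yaw (within 0.2 rad) vary.
- tray (a joint): Opening of the tray: 0 m shut, 0.17 m at its stop (fully open); it starts 0 to 0.02 m open. It slides with about 3 to 4 N and stays where left. Inside it is 304 mm wide; its floor is 18 mm above the bench, its side walls reach 84 mm and its front panel 100 mm.
- tray_handle (a point): Middle of the tray's handle: a round level steel bar, 10 mm thick, 120 mm long along the case's y, centred 42 mm in front of the tray's front panel and 78 mm above the bench (37 mm below the case's top). Moves with the tray; axes as the case.
- bolt: Steel hex bolt head, 20 mm across flats, 23 mm across corners, 12 mm thick along its axis. Origin: its centre, 64 mm above the bench. Its x axis is the bolt's axis, parallel to the case's x; y and z turn with it. It sits in the gap behind the bracket (side away from the robot). Tray shut: hidden inside under the case's top; fully open: 92 mm in front of the case's front opening.
- bolt_turn (a joint): Turning angle of the bolt about its axis (rad), any start. The nut runner drives it all the time with about 0.1 N m, so it turns at about 0.5 rad/s until held. At 0 and every further 60 degrees two parallel flats stand upright, facing the case's two sides. A 40 to 50 N pinch from both sides stops it at any angle.
- bracket_top (a point): Middle of the rear top edge of the dark upright steel bracket, 90 mm wide and 5 mm thick, top 90 mm above the bench; clamped firmly up to 45 mm to either side of the tray's middle. Its rear face is 18 mm from the bolt head's centre, joined by a 16 mm round spacer. A grey nut runner and its socket sit on the robot's side of it.
- gap (a point): On the tray's middle line, midway across the gap between the bracket's rear face and a 4 mm aluminium partition that runs right across the tray, at the height of the partition's top (78 mm above the bench). The gap is 50 mm along the case's x, open from above and to both sides; the partition's near face is 32 mm behind the bolt head's centre.
- multimeter: Bystander, leave alone: yellow hand multimeter lying flat, 150 x 75 x 34 mm. Origin: centre of its underside.
- screwdriver: Bystander, leave alone: hand screwdriver lying on the bench. Origin: centre of its underside.
- solder_spool: Bystander, leave alone: grey spool 54 mm across, 46 mm tall, standing on top of the case. Origin: centre of its underside.
- board: Bystander, leave alone: loose green circuit board 100 x 70 mm, parts up to 18 mm tall. Origin: centre of its underside.
- flux_bottle: Bystander, leave alone: white bottle, 44 mm across, 100 mm tall, standing. Origin: centre of its underside.
- screw_bin: Bystander, leave alone: small open blue bin, 110 x 90 x 50 mm. Origin: centre of its underside.

How it is judged (in metres and radians):
On the way:
1. the tray is pulled fully open (value of joint tray above 0.155 m), for 0.2 s.
At the end, for the whole second after the job is handed in: The tray is still at least 140 mm open, the gripper's fingers are around the bolt head (TCP within 24 mm of its centre) and press on it with more than 8 N in all, and the head no longer turns (below 0.08 rad/s, free speed about 0.5) (value of joint tray above 0.14 m and velocity of joint bolt_turn between -0.08 and 0.08 rad/s and contact force between the fingers and bolt above 8 N and distance between the grasp point and bolt below 0.024 m); the arm keeps its last pose, push and grip.
It fails at once if a bystander is moved by more than 25 mm (distance of any of multimeter, screwdriver, solder_spool, board, flux_bottle, screw_bin from where it was at the start of the episode above 0.025 m).
It also fails if it takes over 40 s, if anything falls off the work surface, if the arm or the gripper's body presses on something with over 40 N, if the wrist force passes 120 N, or if a joint passes its speed limit or range.

## Working session

There is one attempt and no reset: what is moved stays moved. The work goes in short steps, Python scripts to look and compute and a tool call to move; the robot and the scene stay as the last step left them, time stands still between calls to the robot, and variables do not carry over. Pictures are saved under pics/ and viewed, at most 10 in all, crops included, and the job is handed in when it is done.

Besides the shell and the picture viewer there is one more tool, called after "Request:" as name(argument=value, ...) on one line, values as JSON. servo_tool: Moves the arm, as the interface text tells. Its arguments: {"type":"object","properties":{"commands":{"type":"array","items":{"type":"number"}},"force":{"type":"number"}},"required":["commands"]}

```bash
mkdir -p pics; cat > h.py <<'E'
import numpy as np, cv2
from bench import env, read_camera, finder
def pts(p):
    z=p["z_map"]; v,u=np.mgrid[0:480,0:640]
    c=np.stack([(u-p["cx"])/p["fx"]*z,-(v-p["cy"])/p["fy"]*z,-z,np.ones_like(z)],-1)
    w=c@np.array(p["cam_to_world"]).T
    w=w[...,:3]; w[z==0]=np.nan
    return w
def save(p,n): cv2.imwrite(f"pics/{n}.png",p["frame"][:,:,::-1])
E
python3 - <<'E'
from h import *
a=read_camera("top"); b=read_camera("scene")
cv2.imwrite("pics/a.png",cv2.resize(np.vstack([a["frame"],b["frame"]])[:,:,::-1],(450,600))) if 0 else (save(a,"top"),save(b,"scene"))
for n,p in (("top",a),("scene",b)):
    w=pts(p)
    for t in ["cabinet","tray_handle","solder_spool","multimeter","flux_bottle","screw_bin","board","screwdriver"]:
        m=finder.masks_of(p,t)
        if m and m[0]["conf"]>.3:
            q=w[m[0]["pixels"]]; q=q[~np.isnan(q[:,0])]
            print(n,t,round(m[0]["conf"],2),np.round(m[0]["xy"]),np.round(np.median(q,0)),np.round(np.percentile(q,[2,98],axis=0)).tolist())
E
```

```text
top cabinet 0.98 [344. 123.] [823. -26. 114.] [[680.0, -184.0, 24.0], [970.0, 140.0, 119.0]]
top tray_handle 0.94 [334. 183.] [693. -14.  80.] [[646.0, -170.0, 14.0], [731.0, 144.0, 103.0]]
top solder_spool 0.84 [311. 140.] [783.  43. 160.] [[763.0, 19.0, 116.0], [810.0, 68.0, 164.0]]
top multimeter 0.61 [235. 208.] [648. 231.  34.] [[577.0, 191.0, 18.0], [720.0, 273.0, 41.0]]
top flux_bottle 0.77 [447. 222.] [ 604. -286.   68.] [[588.0, -304.0, 14.0], [624.0, -274.0, 102.0]]
top screw_bin 0.57 [205. 311.] [387. 307.   8.] [[332.0, 252.0, -1.0], [446.0, 353.0, 51.0]]
top board 0.64 [449. 271.] [ 493. -301.    6.] [[444.0, -342.0, 1.0], [541.0, -262.0, 17.0]]
top screwdriver 0.76 [418. 233.] [ 587. -217.   22.] [[537.0, -228.0, 11.0], [668.0, -205.0, 28.0]]
scene cabinet 0.58 [210. 314.] [850.  13. 115.] [[691.0, -182.0, 19.0], [977.0, 152.0, 119.0]]
scene tray_handle 0.94 [269. 276.] [692.   8.  98.] [[644.0, -165.0, 30.0], [712.0, 154.0, 104.0]]
scene solder_spool 0.96 [239. 301.] [789.  50. 160.] [[762.0, 21.0, 116.0], [812.0, 69.0, 165.0]]
scene multimeter 0.61 [356. 358.] [656. 240.  34.] [[578.0, 197.0, 8.0], [725.0, 278.0, 41.0]]
scene flux_bottle 0.78 [231. 187.] [ 614. -284.   59.] [[591.0, -307.0, 5.0], [630.0, -272.0, 101.0]]
scene screw_bin 0.9 [466. 307.] [380. 302.  13.] [[330.0, 255.0, 0.0], [449.0, 356.0, 52.0]]
scene board 0.84 [268. 175.] [ 493. -299.    7.] [[444.0, -342.0, 1.0], [539.0, -259.0, 19.0]]
scene screwdriver 0.68 [258. 207.] [ 585. -211.   22.] [[535.0, -226.0, 8.0], [634.0, -203.0, 29.0]]
```

```bash
python3 - <<'E'
from h import *
a=read_camera("top"); w=pts(a); save(a,"top2")
x,y,z=w[...,0],w[...,1],w[...,2]
s=(abs(z-115)<5)&(x>650)&(x<1000)&(abs(y+10)<220)
s=cv2.morphologyEx(s.astype(np.uint8),cv2.MORPH_OPEN,np.ones((3,3)))>0
r=cv2.minAreaRect(w[s][:,:2].astype(np.float32)); print(r,np.round(cv2.boxPoints(r)))
# front edge line: handle, z ~ 70-88, in front of panel
m=finder.masks_of(a,"tray_handle")[0]["pixels"]
q=w[m]; q=q[~np.isnan(q[:,0])]
p=q[q[:,2]>92]; print("panel",len(p),cv2.fitLine(p[:,:2].astype(np.float32),1,0,1,1).ravel(),p.mean(0))
hb=q[(q[:,2]>74)&(q[:,2]<88)]
l=cv2.fitLine(hb[:,:2].astype(np.float32),4,0,1,1).ravel();print("bar",len(hb),l,np.percentile(hb,[2,50,98],axis=0).round())
s=env.get_state();print(s["clock"],s["position"],np.round(s["tool_rot"],3),s["joints"])
E
```

```text
((841.3258666992188, -23.559371948242188), (340.2599792480469, 271.7976379394531), 85.92525482177734) [[ 694. -184.]
 [ 965. -203.]
 [ 989.  136.]
 [ 718.  156.]]
panel 806 [7.2260842e-02 9.9738574e-01 6.9826849e+02 1.1108992e+01] [697.00200883  -9.90804022  99.44218734]
bar 510 [2.2425580e-01 9.7453034e-01 6.6597998e+02 7.0645586e-02] [[ 642. -165.   75.]
 [ 664.   -9.   81.]
 [ 715.  139.   87.]]
1.0 [159.35452983 552.49946597 249.98749177] [[-0.961  0.277  0.   ]
 [ 0.277  0.961  0.   ]
 [-0.     0.    -1.   ]] [ 6.52898497e+01  1.18378287e+01  8.83201194e+01 -5.55912979e-04
  7.98399203e+01 -8.62392771e+00]
```

View pics/top.png

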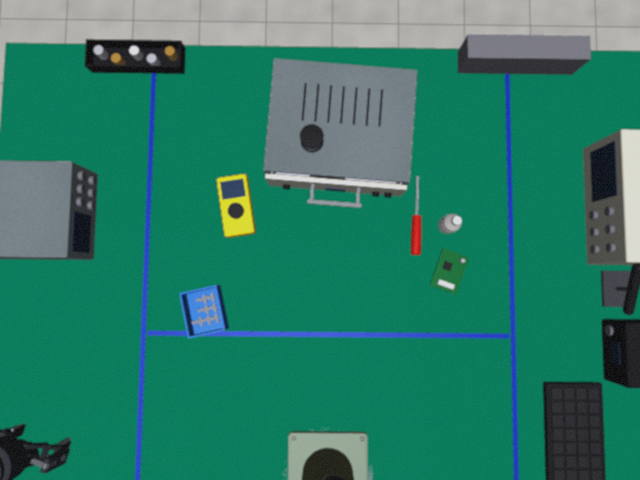

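The top view shows the case with its front facing the robot. The handle bar runs from about (308,202) to (361,206), and the spool sits on the case top at (311,138). Next I'll measure the bar more closely.

```bash
python3 - <<'E'
from h import *
ex=np.array([.9975,-.071]);ey=np.array([.071,.9975]);o=np.array([706,-14])
for c in("top","scene"):
    w=pts(read_camera(c)); z=w[...,2]; d=w[...,:2]-o; X=d@ex;Y=d@ey
    m=(X<-30)&(X>-90)&(abs(Y)<90)&(z>60)&(z<95); print(c,m.sum(),np.percentile(X[m],[5,50,95]).round(1),np.percentile(Y[m],[3,50,97]).round(1),np.median(z[m]))
    k=m&(abs(Y)<45)
    print(np.polyfit(Y[k],X[k],1),np.percentile(X[k],[10,50,90]),k.sum())
    k=(z>96)&(z<106)&(abs(Y)<100)&(abs(X)<40)&(X<3); print("panel",np.percentile(X[k],[5,50,95]))
    k=(z>100)&(z<120)&(abs(Y)<100)&(abs(X)<40); print("case",np.percentile(X[k],[1,5,50]))
E
```

```text
top 286 [-61.4 -56.2 -35.8] [-58.3  -0.1  58.9] 81.65380724070053
[-4.25289795e-03 -5.74221432e+01] [-61.255528   -57.49937673 -53.43404798] 161
panel [-14.70640356  -9.34672239  -3.67824247]
case [-13.8479964   -9.19238451  17.43857582]
scene 294 [-61.6 -55.5 -35.9] [-58.    5.   60.9] 81.87576120719223
[-1.04675857e-03 -5.71193480e+01] [-61.28068511 -56.85315223 -53.62440114] 159
panel [-15.22669753  -9.86756214  -4.7640354 ]
case [-14.55729956 -10.77523385  17.15100687]
```

Request:
servo_tool(commands=[140, -155, 0, 0, 0, -22, 0.3, 140, -155, 0, 0, 0, -22, 0.3, 140, -155, 0, 0, 0, -22, 0.3, 140, -155, 0, 0, 0, -22, 0.3, 140, -155, 0, 0, 0, -22, 0.3], force=60)

```text
clock: 1.52
position: [299.8, 396.5, 250.2]
tool_rot: [[-0.787, 0.617, 0.0], [0.617, 0.787, 0.0], [-0.0, 0.001, -1.0]]
contact_force: [0.8, 0.6, 0.4]
gripper_width: 0.353
grasp_force: 0.0
```

Request:
servo_tool(commands=[135, -158, 0, 0, 0, -28, 0.3, 135, -158, 0, 0, 0, -28, 0.3, 135, -158, 0, 0, 0, -28, 0.3, 135, -158, 0, 0, 0, -28, 0.3, 135, -158, 0, 0, 0, -28, 0.3])

```text
clock: 1.93
position: [435.1, 238.1, 250.3]
tool_rot: [[-0.402, 0.916, 0.001], [0.916, 0.402, 0.0], [0.0, 0.001, -1.0]]
contact_force: [0.6, 0.3, 0.2]
gripper_width: 0.355
grasp_force: 0.0
```

Request:
servo_tool(commands=[135, -158, -50, 0, 0, -28, 0.3, 135, -158, -50, 0, 0, -28, 0.3, 135, -158, -50, 0, 0, -28, 0.3, 135, -158, -50, 0, 0, -28, 0.3, 135, -158, -50, 0, 0, -28, 0.3])

```text
clock: 2.35
position: [566.7, 84.0, 201.0]
tool_rot: [[0.075, 0.997, 0.001], [0.997, -0.075, 0.0], [0.0, 0.001, -1.0]]
contact_force: [0.7, 1.0, -0.3]
gripper_width: 0.351
grasp_force: 0.0
```

Request:
servo_tool(commands=[79, -93, -50, 0, 0, 0, 0.3, 79, -93, -50, 0, 0, 0, 0.3, 79, -93, -50, 0, 0, 0, 0.3, 79, -93, -50, 0, 0, 0, 0.3, 79, -93, -50, 0, 0, 0, 0.3])

```text
clock: 2.77
position: [644.7, -9.5, 148.9]
tool_rot: [[0.075, 0.997, -0.003], [0.997, -0.075, 0.0], [0.0, -0.003, -1.0]]
contact_force: [-0.9, 0.8, 0.6]
gripper_width: 0.351
grasp_force: 0.0
```

Request:
servo_tool(commands=[4, 0, -30, 0, 0, 0, 0.3, 4, 0, -50, 0, 0, 0, 0.3, 4, 0, -70, 0, 0, 0, 0.3, 4, 0, -70, 0, 0, 0, 0.3, 4, 0, -70, 0, 0, 0, 1])

```text
clock: 3.18
position: [647.1, -5.5, 80.9]
tool_rot: [[0.07, 0.998, -0.003], [0.998, -0.07, 0.001], [0.001, -0.003, -1.0]]
contact_force: [0.4, 0.1, 0.2]
gripper_width: 0.218
grasp_force: 0.0
```

Request:
servo_tool(commands=[0, 0, 0, 0, 0, 0, 1, 0, 0, 0, 0, 0, 0, 1, 0, 0, 0, 0, 0, 0, 1, 0, 0, 0, 0, 0, 0, 1, 0, 0, 0, 0, 0, 0, 1])

```text
clock: 3.6
position: [649.1, -6.1, 82.7]
tool_rot: [[0.071, 0.997, 0.002], [0.997, -0.071, 0.001], [0.002, 0.002, -1.0]]
contact_force: [-1.9, 4.8, 2.9]
gripper_width: 0.089
grasp_force: 59.0
```

Request:
servo_tool(commands=[-20, 1.4, 0, 0, 0, 0, 1, -45, 3.2, 0, 0, 0, 0, 1, -70, 5, 0, 0, 0, 0, 1, -95, 6.8, 0, 0, 0, 0, 1, -120, 8.5, 0, 0, 0, 0, 1])

```text
clock: 4.02
position: [530.9, 2.3, 82.7]
tool_rot: [[0.072, 0.997, 0.008], [0.997, -0.072, 0.002], [0.002, 0.008, -1.0]]
contact_force: [4.5, 5.7, -1.4]
gripper_width: 0.088
grasp_force: 62.5
```

Request:
servo_tool(commands=[-12, 0.9, 0, 0, 0, 0, 1, -20, 1.4, 0, 0, 0, 0, 1, -28, 2, 0, 0, 0, 0, 1, -34, 2.4, 0, 0, 0, 0, 1, -38, 2.7, 0, 0, 0, 0, 1])

```text
clock: 4.43
position: [492.5, 5.1, 82.7]
tool_rot: [[0.072, 0.997, 0.006], [0.997, -0.072, 0.002], [0.002, 0.006, -1.0]]
contact_force: [2.8, 7.2, -2.9]
gripper_width: 0.088
grasp_force: 62.6
```

Request:
servo_tool(commands=[-3, 0.2, 0, 0, 0, 0, 1, -6, 0.4, 0, 0, 0, 0, 1, -9, 0.6, 0, 0, 0, 0, 1, -12, 0.8, 0, 0, 0, 0, 1, -12, 0.8, 0, 0, 0, 0, 1])

```text
clock: 4.85
position: [481.5, 5.9, 82.7]
tool_rot: [[0.072, 0.997, 0.008], [0.997, -0.072, 0.002], [0.003, 0.008, -1.0]]
contact_force: [3.1, 7.2, -2.4]
gripper_width: 0.087
grasp_force: 62.5
```

Request:
servo_tool(commands=[-2, 0.1, 0, 0, 0, 0, 1, -4, 0.3, 0, 0, 0, 0, 1, -6, 0.4, 0, 0, 0, 0, 1, -6, 0.4, 0, 0, 0, 0, 1, -6, 0.4, 0, 0, 0, 0, 1])

```text
clock: 5.27
position: [481.2, 5.9, 82.8]
tool_rot: [[0.073, 0.997, 0.021], [0.997, -0.073, 0.001], [0.003, 0.021, -1.0]]
contact_force: [20.0, 7.4, -21.0]
gripper_width: 0.085
grasp_force: 60.6
```

Request:
servo_tool(commands=[4, 0, 0, 0, 0, 0, 0.3, 4, 0, 0, 0, 0, 0, 0.3, 4, 0, 0, 0, 0, 0, 0.3, 4, 0, 20, 0, 0, 0, 0.3, 4, 0, 50, 0, 0, 0, 0.3])

```text
clock: 5.68
position: [473.4, 5.2, 129.1]
tool_rot: [[0.072, 0.997, -0.008], [0.997, -0.072, 0.0], [-0.0, -0.008, -1.0]]
contact_force: [1.1, 0.2, -0.2]
gripper_width: 0.353
grasp_force: 0.0
```

Request:
servo_tool(commands=[0, 0, 40, 0, 0, 7, 0.3, 0, 0, 80, 0, 0, 14, 0, 0, 0, 100, 0, 0, 21, -0.2, 0, 0, 100, 0, 0, 28, -0.2, 0, 0, 100, 0, 0, 35, -0.2])

```text
clock: 6.1
position: [477.9, 4.5, 234.4]
tool_rot: [[-0.519, 0.855, 0.006], [0.855, 0.519, -0.002], [-0.005, 0.004, -1.0]]
contact_force: [0.3, -0.6, -0.8]
gripper_width: 0.599
grasp_force: 0.0
```

Request:
servo_tool(commands=[0, 0, 0, 0, 0, 7, -0.2, 0, 0, 0, 0, 0, 14, -0.2, 0, 0, 0, 0, 0, 21, -0.2, 0, 0, 0, 0, 0, 28, -0.2, 0, 0, 0, 0, 0, 35, -0.2])

```text
clock: 6.52
position: [476.3, 4.7, 231.6]
tool_rot: [[-0.915, 0.403, 0.001], [0.403, 0.915, -0.001], [-0.001, -0.001, -1.0]]
contact_force: [0.6, -0.1, -0.1]
gripper_width: 0.599
grasp_force: 0.0
```

```bash
python3 - <<'E'
from h import *
ex=np.array([.9975,-.071]);ey=np.array([.071,.9975]);o=np.array([706,-14])
for c in("top","scene"):
    p=read_camera(c);w=pts(p);save(p,c+"_open")
    for t in["bolt","bracket_top","gap","tray"]:
        m=finder.masks_of(p,t)[:2]
        for k in m:
            q=w[k["pixels"]];q=q[~np.isnan(q[:,0])]
            if len(q)==0: continue
            d=q[:,:2]-o
            print(c,t,round(k["conf"],2),np.round(k["xy"]),len(q),np.round(np.median(q,0)),"caseXYZ",np.percentile(np.c_[d@ex,d@ey,q[:,2]],[5,50,95],axis=0).round().tolist())
    z=w[...,2];d=w[...,:2]-o;X=d@ex;Y=d@ey
    m=(z>86)&(z<95)&(X>-150)&(X<-60)&(abs(Y)<60); print("bracket",m.sum(),np.percentile(X[m],[5,50,95]).round(1),np.percentile(Y[m],[3,50,97]).round(1)) if m.any() else 0
    m=(z>74)&(z<82)&(X>-80)&(X<-40)&(abs(Y)<150); print("partition",m.sum(),np.percentile(X[m],[5,50,95]).round(1),np.percentile(Y[m],[3,50,97]).round(1)) if m.any() else 0
    m=(z>55)&(z<78)&(X>-108)&(X<-80)&(abs(Y)<14); print("bolt",m.sum(),np.percentile(X[m],[5,50,95]).round(1),np.percentile(Y[m],[3,50,97]).round(1),np.percentile(z[m],[5,50,95])) if m.any() else 0
    m=(z>96)&(z<106)&(abs(Y)<100)&(X<-150)&(X>-200); print("panel",np.percentile(X[m],[5,50,95])) if m.any() else 0
s=env.get_state();print(s["clock"],s["position"],s["joints"])
E
```

```text
top bolt 0.45 [327. 215.] 34 [617.  15.  73.] caseXYZ [[-96.0, 15.0, 66.0], [-90.0, 22.0, 73.0], [-86.0, 30.0, 77.0]]
top bracket_top 0.95 [324. 229.] 723 [584.  14.  69.] caseXYZ [[-149.0, -17.0, 20.0], [-123.0, 21.0, 69.0], [-96.0, 59.0, 90.0]]
top gap 0.68 [335. 215.] 9548 [633. -12.  23.] caseXYZ [[-163.0, -151.0, 15.0], [-73.0, -3.0, 23.0], [8.0, 148.0, 86.0]]
top tray 0.56 [333. 214.] 9685 [633. -11.  23.] caseXYZ [[-167.0, -151.0, 15.0], [-73.0, -2.0, 23.0], [8.0, 149.0, 87.0]]
bracket 96 [-145.7 -112.4 -109.4] [-19.4  21.6  56.2]
partition 227 [-59.4 -57.5 -55.2] [-142.2   -1.2  141.8]
bolt 7 [-104.6  -94.1  -87.4] [12.1 12.7 13.8] [63.69177479 69.89704305 71.33528704]
panel [-179.38692103 -174.61606448 -169.67456718]
scene bolt 0.5 [301. 266.] 49 [618.  18.  72.] caseXYZ [[-96.0, 17.0, 64.0], [-90.0, 25.0, 72.0], [-85.0, 32.0, 77.0]]
scene bolt 0.18 [460. 308.] 2363 [380. 302.  13.] caseXYZ [[-396.0, 247.0, 1.0], [-347.0, 292.0, 13.0], [-281.0, 342.0, 51.0]]
scene bracket_top 0.69 [317. 265.] 1108 [580.  28.  69.] caseXYZ [[-157.0, -16.0, 21.0], [-129.0, 33.0, 69.0], [-98.0, 65.0, 89.0]]
scene gap 0.76 [300. 262.] 10795 [594.   8.  35.] caseXYZ [[-179.0, -152.0, 16.0], [-112.0, 14.0, 35.0], [-30.0, 156.0, 98.0]]
scene tray 0.61 [305. 260.] 10762 [595.   9.  35.] caseXYZ [[-178.0, -152.0, 16.0], [-111.0, 15.0, 35.0], [-30.0, 156.0, 98.0]]
bracket 108 [-146.7 -113.3 -110. ] [-18.3  21.3  56.6]
partition 257 [-60.7 -57.8 -55.8] [-140.7   10.4  139.1]
bolt 4 [-93.9 -90.3 -86.8] [10.4 11.8 13.3] [67.18309008 68.57295329 70.23518372]
panel [-181.02696946 -175.3003676  -169.9193238 ]
7.0167 [476.53782909   5.23487531 231.24520638] [-9.78825049e+00  6.72413658e-01  1.02950451e+02 -5.22770007e-03
  7.63791232e+01 -7.56539054e+01]
```

```bash
python3 -c "
import cv2,numpy as np
a=cv2.imread('pics/top_open.png')[170:260,260:400];b=cv2.imread('pics/scene_open.png')[220:310,240:380]
cv2.imwrite('pics/c.png',cv2.resize(np.hstack([a,b]),(800,257),interpolation=cv2.INTER_CUBIC))"
```

```text
(no output)
```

View pics/c.png

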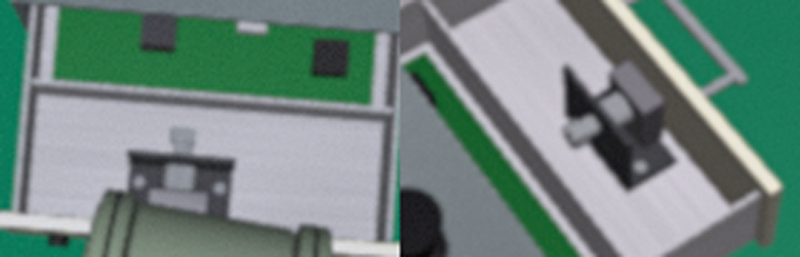

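The crop shows the tray open. In the top view the bolt head is at about full-frame (324,217), behind the dark bracket and centred on it, which agrees with the masks. The gap is clear from above.

Request:
servo_tool(commands=[35, 2, -10, 0, 0, 5, -0.2, 70, 4, -30, 0, 0, 10, -0.2, 105, 6, -50, 0, 0, 15, -0.2, 141, 8.5, -71, 0, 0, 19.7, -0.2, 141, 8.5, -71, 0, 0, 19.7, -0.2])

```text
clock: 7.43
position: [618.7, 14.1, 150.3]
tool_rot: [[-0.997, 0.075, -0.011], [0.075, 0.997, 0.002], [0.011, 0.001, -1.0]]
contact_force: [-3.2, 0.4, -2.6]
gripper_width: 0.597
grasp_force: 0.0
```

Request:
servo_tool(commands=[0, 0, 0, 0, 0, 0, -0.2, 0, 0, 0, 0, 0, 0, -0.2])

```text
clock: 7.6
position: [617.0, 13.8, 159.8]
tool_rot: [[-0.997, 0.077, -0.002], [0.077, 0.997, 0.0], [0.002, -0.0, -1.0]]
contact_force: [0.2, 1.0, 1.5]
gripper_width: 0.598
grasp_force: 0.0
```

Request:
servo_tool(commands=[1, 0, -15, 0, 0, 0, -0.2, 1, 0, -30, 0, 0, 0, -0.2, 1, 0, -45, 0, 0, 0, -0.2, 1, 0, -55, 0, 0, 0, -0.2, 1, 0, -60, 0, 0, 0, -0.2])

```text
clock: 8.02
position: [617.8, 13.7, 101.4]
tool_rot: [[-0.997, 0.077, 0.001], [0.077, 0.997, -0.0], [-0.001, -0.0, -1.0]]
contact_force: [-0.2, 0.3, -0.1]
gripper_width: 0.598
grasp_force: 0.0
```

Request:
servo_tool(commands=[0, 0, -10, 0, 0, 0, -0.2, 0, 0, -20, 0, 0, 0, -0.2, 0, 0, -30, 0, 0, 0, -0.2, 0, 0, -35, 0, 0, 0, -0.2, 0, 0, -35, 0, 0, 0, -0.2])

```text
clock: 8.43
position: [617.2, 13.9, 63.3]
tool_rot: [[-0.997, 0.077, -0.003], [0.077, 0.997, 0.0], [0.003, 0.0, -1.0]]
contact_force: [-0.8, 0.2, -0.6]
gripper_width: 0.602
grasp_force: 0.0
```

No contact on the way down. Closing with 50 N.

Request:
servo_tool(commands=[0, 0, 0, 0, 0, 0, 1, 0, 0, 0, 0, 0, 0, 1, 0, 0, 0, 0, 0, 0, 1, 0, 0, 0, 0, 0, 0, 1, 0, 0, 0, 0, 0, 0, 1], force=50)

```text
clock: 8.85
position: [619.2, 14.1, 66.0]
tool_rot: [[-0.997, 0.076, 0.002], [0.076, 0.997, 0.0], [-0.001, 0.001, -1.0]]
contact_force: [0.5, 1.9, 1.4]
gripper_width: 0.218
grasp_force: 48.8
```

Request:
servo_tool(commands=[0, 0, 0, 0, 0, 0, 1, 0, 0, 0, 0, 0, 0, 1, 0, 0, 0, 0, 0, 0, 1, 0, 0, 0, 0, 0, 0, 1, 0, 0, 0, 0, 0, 0, 1])

```text
clock: 9.27
position: [619.2, 14.0, 65.9]
tool_rot: [[-0.997, 0.077, 0.001], [0.077, 0.997, 0.0], [-0.001, 0.0, -1.0]]
contact_force: [-0.1, 3.2, 4.8]
gripper_width: 0.217
grasp_force: 49.0
```

Request:
servo_tool(commands=[0, 0, 0, 0, 0, 0, 1, 0, 0, 0, 0, 0, 0, 1, 0, 0, 0, 0, 0, 0, 1, 0, 0, 0, 0, 0, 0, 1, 0, 0, 0, 0, 0, 0, 1])

```text
clock: 9.68
position: [619.2, 14.0, 65.9]
tool_rot: [[-0.997, 0.077, 0.001], [0.077, 0.997, 0.0], [-0.001, 0.0, -1.0]]
contact_force: [0.4, 3.6, 5.3]
gripper_width: 0.223
grasp_force: 49.1
```

Request:
servo_tool(commands=[0, 0, 0, 0, 0, 0, 1, 0, 0, 0, 0, 0, 0, 1, 0, 0, 0, 0, 0, 0, 1, 0, 0, 0, 0, 0, 0, 1, 0, 0, 0, 0, 0, 0, 1], force=60)

```text
clock: 10.1
position: [619.2, 14.0, 65.9]
tool_rot: [[-0.997, 0.077, 0.001], [0.077, 0.997, 0.0], [-0.001, 0.0, -1.0]]
contact_force: [0.3, 4.0, 5.2]
gripper_width: 0.219
grasp_force: 58.3
```

Request:
servo_tool(commands=[0, 0, 0, 0, 0, 0, 1, 0, 0, 0, 0, 0, 0, 1, 0, 0, 0, 0, 0, 0, 1, 0, 0, 0, 0, 0, 0, 1, 0, 0, 0, 0, 0, 0, 1])

```text
clock: 10.52
position: [619.2, 14.0, 65.9]
tool_rot: [[-0.997, 0.077, 0.001], [0.077, 0.997, 0.0], [-0.001, 0.0, -1.0]]
contact_force: [1.5, 2.8, 4.8]
gripper_width: 0.216
grasp_force: 58.3
```

Request:
servo_tool(commands=[0, 0, 0, 0, 0, 0, 1, 0, 0, 0, 0, 0, 0, 1, 0, 0, 0, 0, 0, 0, 1, 0, 0, 0, 0, 0, 0, 1, 0, 0, 0, 0, 0, 0, 1])

```text
clock: 10.93
position: [619.2, 14.0, 65.9]
tool_rot: [[-0.997, 0.077, 0.001], [0.077, 0.997, 0.0], [-0.001, 0.0, -1.0]]
contact_force: [-0.3, 3.6, 5.5]
gripper_width: 0.222
grasp_force: 58.3
```

```bash
python3 - <<'E'
from h import *
ex=np.array([.9975,-.071]);ey=np.array([.071,.9975]);o=np.array([706,-14])
for i in range(6):
    p=read_camera("scene"); s=env.get_state(); print(round(s["clock"],2),round(s["gripper_width"],3),round(s["grasp_force"],1),np.round(s["contact_force"],1),np.round(s["wrist_torque"],2))
w=pts(p);d=w[...,:2]-o;X=d@ex;Y=d@ey;z=w[...,2]
m=(z>96)&(z<106)&(abs(Y)<150)&(X<-100)&(X>-200); print("panel",np.percentile(X[m],[5,50,95]))
cv2.imwrite('pics/e.png',cv2.resize(p["frame"][200:320,220:380,::-1],(640,480),interpolation=cv2.INTER_CUBIC))
E
```

```text
10.98 0.222 58.3 [0.5 3.8 5.6] [ 0.61 -0.08 -0.03]
11.03 0.215 58.3 [-0.   4.8  5.1] [ 0.62 -0.07 -0.01]
11.08 0.218 58.3 [-0.1  2.7  5.4] [ 0.65 -0.08  0.03]
11.13 0.219 58.3 [0.9 3.1 4.2] [ 0.66 -0.05  0.03]
11.18 0.218 58.3 [-0.   5.1  5.1] [ 0.65 -0.1   0.03]
11.23 0.221 58.3 [0.7 4.6 6.4] [ 0.64 -0.09  0.04]
panel [-181.08923163 -175.28678036 -170.03513721]
```

View pics/e.png

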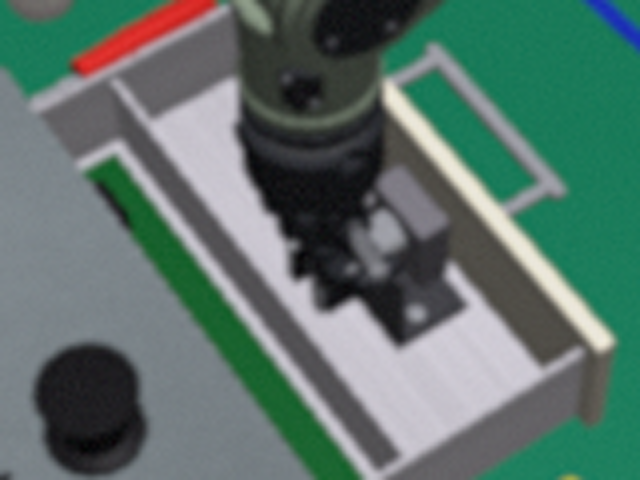

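The crop shows the fingers around the head behind the bracket, at about crop (330,270), with the tray open. The opening stays at 20 mm within noise and the forces are steady, so the head is standing still. Handing in.

```bash
python3 -c "
from bench import env
print(env.close_job())"
```

```text
the job is handed in; nothing more can be done
None
```

I pulled the tray open to its stop and handed the job in with the fingers gripping the bolt head at about 58 N; readings before hand-in showed the head standing still, but no verdict came back.

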